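# Set the cup warmer's thumbwheel to the forked rider

## Task

Set the heat of the cup warmer: slide the hood off its edge thumbwheel, then roll the wheel with a light fingertip, stroke by stroke, until the pointer stands between the two prongs of the forked rider (not at the one with a single prong). Then slide the hood fully home over the wheel again; move the pointer only by means of the wheel, never press the delicate wheel hard, and leave the espresso cup and the things beside the warmer where they are.

Things in the scene. Friction and masses are not known exactly. Their poses are not given: they have to be found in the camera images.
- warmer: the cup warmer, a fixed low appliance, 160 (x) x 290 (y) x 50 mm high, grey with a flat aluminium top; origin under its centre, x to its back, y to its left, z up; turned up to 0.3 rad. Left part: round warming plate with an espresso cup. Right part: hood, thumbwheel, pointer, riders. 'Left', 'back' and 'front' below are along its own +y, +x and -x
- slot (a point): middle of the wheel's slot (14 mm in x, 46 mm in y) at panel level, 60 mm right of the warmer's centre, 50 mm above the worktop; axes as the warmer's. The black ribbed wheel in it has 24 mm radius, is 11 mm thick, its axle along x. Its rim stands 3.5 to 11.5 mm proud of the panel: this differs each time, is not measured and must be felt
- wheel (a joint): turn of the wheel, rad (+-3.8); grows as the top of its rim is drawn left (+y), which moves the pointer left 12 mm per rad (0.5 mm per mm of rim). It is sprung downwards, 5 N per mm, and turns stiffly, 3 N at the rim, staying where left: a fingertip drawn along y must press with 4 to 5 N or it slips; over 12 N on it breaks its axle
- hood (a joint): travel of the sliding hood, m: 0 fully home over the wheel, grows as it slides to the front (-x) to 0.055 fully open; 2 N friction, stays where it is left. The hood is a grey cap 36 (x) x 54 (y) mm, its flat top 15 mm above the panel
- hood_grip (a point): on the hood's upright grip rib, 24 mm above the panel and 8 mm below the rib's top; the rib is 12 mm thick in x, 40 mm long in y and 17 mm tall above the hood's flat top; moves with the hood; axes as the warmer's
- pointer_tip (a point): the back end of the pointer's steel needle (3 mm wide in y), 52 mm behind the wheel's middle; the pointer slides along y in its track 40 mm behind the wheel, and is not to be pushed directly. The needle's height (0 to 16 mm above the panel) varies and says nothing of the wheel's height
- rider_fork: the forked rider, a fixed steel clip 22 mm wide and 15 mm tall on the rail behind the pointer, with two prongs (10 mm clear between them) that point to the front; origin on the panel half-way between the prongs, below their tips, 4 mm behind the pointer's tip in x; axes as the warmer's; 18 to 36 mm left or right of the scale's middle (the slot's middle)
- rider_single: the other rider, alike but with one prong in its middle; at the other end of the scale; not wanted
- espresso_cup: white espresso cup, 68 mm wide, 56 mm high, loose on the warming plate, about 140 mm left of the wheel; to be left alone; origin at its underside
- mug_grey: grey mug, 88 mm high, loose bystander; origin at its underside
- teaspoon: teaspoon 138 mm long, lying on the worktop, loose bystander
- salt_shaker: salt shaker 44 mm wide, 90 mm high, loose bystander; origin at its underside
- tin_small: small tin 57 mm wide, 72 mm high, loose bystander; origin at its underside

How it is judged:
By the outcome, as a careful person would: the job done as asked, in the order asked, and still so for the second after the job is handed in, with the robot touching nothing.
It also fails if it takes over 58 s, if anything falls off the work surface, if the arm or the gripper's body presses on something with over 40 N, if the wrist force passes 120 N, or if a joint passes its speed limit or range.

## Robot

A 6-joint arm with a two-finger parallel gripper is mounted at the origin on a cart in front of the work surface, level with it; the furniture and walls round the work are solid. World frame = base frame: x ahead of the robot, y to its left, z up, the work surface at z = 0. Lengths are in m, angles in rad, forces in N, time in s.
With the tool pointing down it reaches from about 0.425 to 0.95 m from the base axis. Payload 3.5 kg.
Tool frame: the origin (TCP) lies between the finger pads; the fingertips stand 14 mm ahead of it and the grasp point (between the pads) lies 5 mm behind it; z points along the fingers, y is the line along which they close (so a half turn about z gives the same grasp; the last joint's range is limited). The gripper opens to 85 mm and grips with 20 to 120 N. Pads are 22 mm wide; open, the fingers measure 114 mm over their backs; the gripper's body (76 mm by 85 mm) begins 54 mm behind the grasp point. The pads swing forward as they close: fully open they stand 13 mm farther back than shut.
Start: joints at [1.16, 0.286, 1.577, -0, 1.279, -0.15], TCP at [0.174, 0.652, 0.245] pointing down, gripper open.
Joint ranges: [-2.77, 2.77], [-0.9, 2.22], [0.21, 2.48], [-1.53, 4.67], [0.24, 2.81], [-2.84, 2.84]. Speed limits (rad/s): [2.79, 2.79, 3.14, 3.14, 3.14, 3.14].

## Interface

Orientations are given as a unit quaternion [x, y, z, w].
In Python, from plant import * gives the robot as it stands.
- The arm moves only by the tool step_arm, never from a script. Its argument "commands" is a list of rows, each an object of numbers: "gripper": the gripper's target within -1 to 1 (shut at 1, half-way at 0, fully open at -1); "x", "y", "z": the shift along the tool's x, y, z in mm; "spin": the turn about the tool's z in degrees. A call has exactly 10 rows; each row shifts and turns the commanded pose from where the row before left it, along the tool's axes as they then stand; what a row does not reach is not made up. A row lasts 1/10 s, in which the tool goes at most 50 mm and 8.59 degrees, less where a joint would pass 70% of its speed; a pose out of reach is approached as far as the arm can. A call with a gripper value outside its range is refused whole. The fingers move at their own pace and stop on an object; "force" is the grip in N (left out, the last holds). Time passes only in rows, so rows that do not move let the fingers close, or fill a call up. It gives the time, the measured TCP pose, the force, the opening and the grip force at its end, in the units of the state.
- get_state(): the state, without advancing time (a new reading comes with each control period).
- read_camera(name): name is "scene" or "top"; returns a dict with "color" (400x640x3 uint8, red, green, blue), "z_map" (400x640 float32, m along the optical axis (not along the pixel's ray), 0 where there is no reading), "fx", "fy", "cx", "cy" (pixels), "distortion" ([k1, k2, p1, p2, k3] as OpenCV has them; the pictures are not rectified), "eye" and "attitude" of the camera in the world. Camera axes: x right, y up, looking along -z (the intrinsics and any distortion apply to the point x, -y, -z); pixel columns grow to the right and rows downward; lengths in m; the calibration is good to about 2 mm. A picture is of the moment at which its call begins.
- sign_off(): hands the job in; it is judged then, once.
The state is a dict: "time": time; "qpos": joint angles; "dq": joint speeds; "joint_efforts": joint torques, N m; "eef_pos": TCP position; "tcp_rot": TCP orientation; "contact_force": force on the tool from outside, world axes, zero at the start; "wrist_torque": the same for the moment, N m; "opening": opening from 0.0 (shut) to 1.0 (fully open); "finger_force": force on a finger pad.
Only numpy, scipy, OpenCV 4.12 (cv2) and the standard library are available. Lean on these libraries where they do the work, as an engineer would, in place of code of your own. Each camera call takes 0.05 s, during which the arm holds its last target. There are 200 camera calls.

## Working session

There is one attempt and no reset: what is moved stays moved. The work goes in short steps, Python scripts to look and compute and a tool call to move; the robot and the scene stay as the last step left them, time stands still between calls to the robot, and variables do not carry over. Pictures are saved under pics/ and viewed, at most 10 in all, crops included, and the job is handed in when it is done.

Besides the shell and the picture viewer there is one more tool, called after "Call:" by a JSON object that holds its "fn" and its "kwargs". step_arm: Moves the arm, as the interface text tells. Its arguments: {"type":"object","properties":{"commands":{"type":"array"},"force":{"type":"number"}},"required":["commands"]}

```bash
mkdir -p pics; ls
cat > h.py <<'E'
from plant import *
import numpy as np, cv2
from scipy.spatial.transform import Rotation as R
def cam(n):
    c=read_camera(n); c['K']=np.array([[c['fx'],0,c['cx']],[0,c['fy'],c['cy']],[0,0,1]])
    a=np.array(c['attitude'],float); c['R']=R.from_quat(a).as_matrix() if a.size==4 else a.reshape(3,3)
    c['e']=np.array(c['eye']); return c
def rays(c,uv):
    p=cv2.undistortPoints(np.array(uv,float).reshape(-1,1,2),c['K'],np.array(c['distortion'],float)).reshape(-1,2)
    return np.c_[p[:,0],-p[:,1],-np.ones(len(p))]@c['R'].T
def plane(c,uv,z):
    d=rays(c,uv); return c['e']+d*((z-c['e'][2])/d[:,2])[:,None]
def depth(c,uv):
    uv=np.array(uv).reshape(-1,2); z=c['z_map'][uv[:,1].astype(int),uv[:,0].astype(int)]
    return c['e']+rays(c,uv)*z[:,None]
def cloud(c):
    v,u=np.mgrid[0:400,0:640]; return depth(c,np.c_[u.ravel(),v.ravel()]).reshape(400,640,3)
def proj(c,P):
    q=(np.array(P).reshape(-1,3)-c['e'])@c['R']; q=q*[1,-1,-1]
    return cv2.projectPoints(q,np.zeros(3),np.zeros(3),c['K'],np.array(c['distortion'],float))[0].reshape(-1,2)
E
python3 - <<'E'
from h import *
np.set_printoptions(precision=4,suppress=True)
for n in("top","scene"):
    c=cam(n); print(n,c['e'],c['attitude'],c['fx'],c['distortion'])
    cv2.imwrite(f"pics/{n}0.png",c['color'][:,:,::-1])
    np.savez(f"{n}0.npz",**{k:v for k,v in c.items()})
s=get_state();print(s)
E
```

```text
pics
top [0.3749 0.2014 1.0985] [-0.0553  0.0673  0.7142 -0.6945] 399.88440363266994 [-0.0716  0.      0.      0.      0.    ]
scene [ 0.0211 -0.3342  0.6819] [ 0.3908 -0.163  -0.3444  0.8379] 379.13847093302803 [-0.0358  0.      0.      0.      0.    ]
{'time': 0.1, 'qpos': array([ 1.16  ,  0.2871,  1.578 , -0.    ,  1.2786, -0.15  ]), 'dq': array([-0.0003, -0.0029, -0.0033,  0.    ,  0.001 ,  0.0009]), 'joint_efforts': array([  0.0003, -40.7295, -29.37  ,  -0.0002,   0.0034,  -0.    ]), 'eef_pos': array([0.1738, 0.6517, 0.2441]), 'tcp_rot': array([ 0.13  ,  0.9915, -0.001 , -0.0003]), 'contact_force': array([ 0.1823,  0.0947, -0.4573]), 'wrist_torque': array([-0.0386, -0.016 , -0.0499]), 'finger_force': 0.0, 'opening': 1.000854131656757}
```

View pics/top0.png

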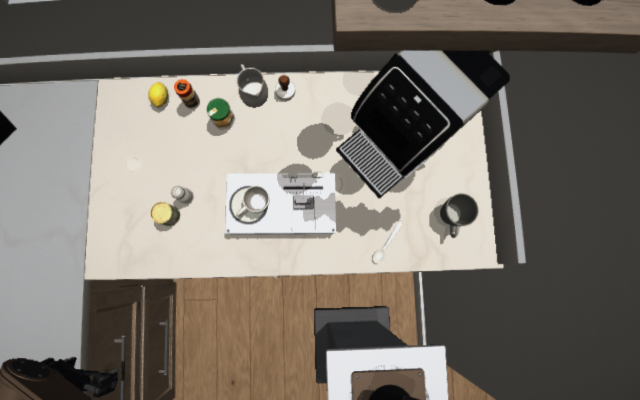

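View pics/scene0.png

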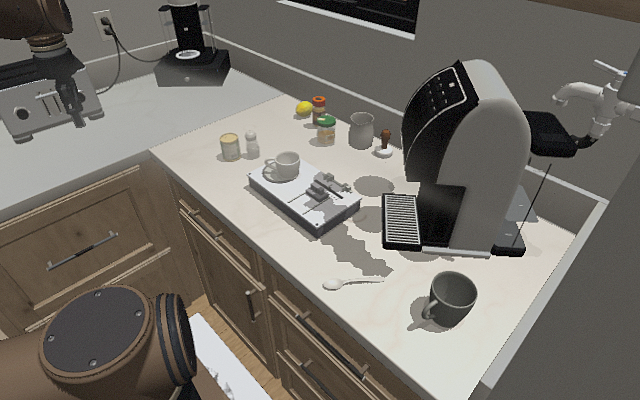

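The top view shows the warmer at about (226..336, 174..234), with the cup at (255,202), the hood at (303,202) and the track and riders at (303,185). I'll measure its pose and look closer.

```bash
cat > m.py <<'E'
from h import *
np.set_printoptions(precision=4,suppress=True)
c=cam("top");s=cam("scene")
P=cloud(c)
m=((abs(P[:,:,2]-.05)<.012)).astype(np.uint8); m[:160]=0;m[250:]=0;m[:,:210]=0;m[:,350:]=0
m=cv2.morphologyEx(m,cv2.MORPH_OPEN,np.ones((3,3)))
cn=max(cv2.findContours(m,0,1)[0],key=cv2.contourArea)
q=plane(c,cn.reshape(-1,2),.05)[:,:2].astype(np.float32)
r=cv2.minAreaRect(q*1000);print(r)
print("z med",np.median(P[:,:,2][m>0]))
a=cv2.resize(c['color'][165:240,220:345],None,fx=6,fy=6,interpolation=cv2.INTER_CUBIC)
b=cv2.resize(s['color'][140:240,240:370],None,fx=6,fy=6,interpolation=cv2.INTER_CUBIC)
cv2.imwrite("pics/topc.png",a[:,:,::-1]);cv2.imwrite("pics/scenec.png",b[:,:,::-1])
Q=cloud(s)
for n,p in(("top",P),("scene",Q)):
    k=(p[:,:,2]>.062)&(p[:,:,2]<.1)&(p[:,:,0]>.35)&(p[:,:,0]<.75)
    v,u=np.nonzero(k); w=p[k]; 
    sel=(w[:,1]<.29)&(w[:,1]>.05)
    print(n,sel.sum());
E
python3 m.py
```

```text
((539.3845825195312, 269.5970458984375), (290.7289733886719, 158.45339965820312), 88.49429321289062)
z med 0.04961141994711615
top 322
scene 245
```

View pics/topc.png

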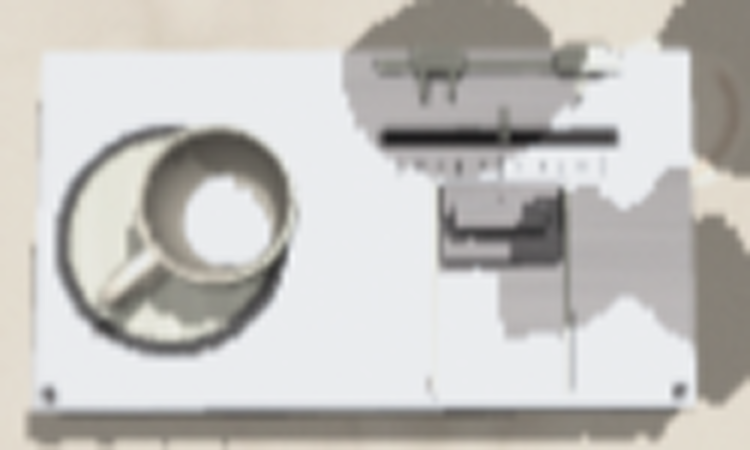

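View pics/scenec.png

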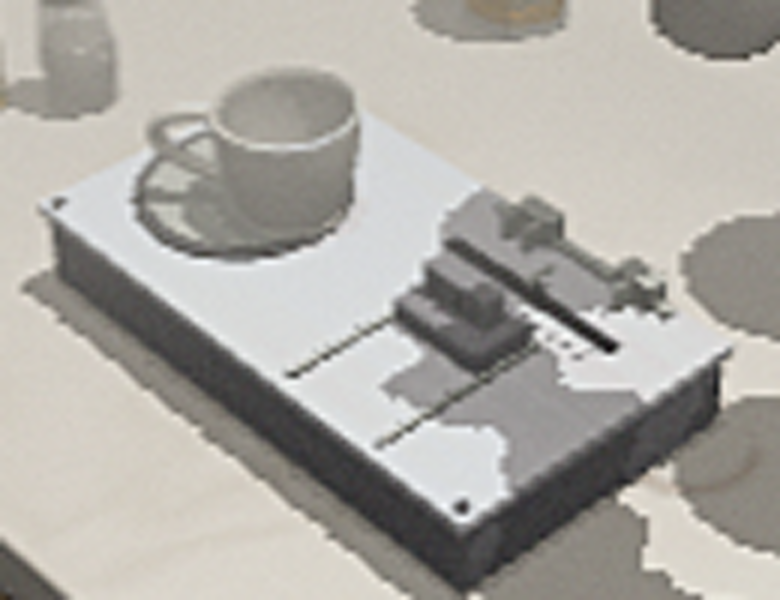

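Left in these crops is +y. The fork (prongs at topc (424,90) and (452,90)) is on the left. The single rider is at (575,65), the pointer at (503,105..150), and the hood at (440..563, 188..268) is home. Next I'll get their positions in the warmer frame.

```bash
cat >> h.py <<'E'
C=np.array([.5394,.2696,0]);t=-.0263
W=np.array([[np.cos(t),-np.sin(t),0],[np.sin(t),np.cos(t),0],[0,0,1]])
tow=lambda p:(np.asarray(p)-C)@W
fromw=lambda p:np.asarray(p)@W.T+C
E
python3 - <<'E'
from h import *
np.set_printoptions(precision=1,suppress=True,linewidth=150)
c=cam("top");s=cam("scene")
for n,uv,z in(("fork mid",[220+438/6-.4,165+92/6-.4],.06),("ptr",[220+503/6-.4,165+110/6-.4],.058),("single",[220+575/6-.4,165+95/6-.4],.06),("hoodL",[220+440/6-.4,165+230/6],.065),("hoodR",[220+563/6-.4,165+230/6],.065),("track",[220+500/6-.4,165+137/6-.4],.05)):
    print(n,tow(plane(c,[uv],z))*1e3)
cor=fromw([[-.08,-.145,.05],[-.08,.145,.05],[.08,.145,.05],[.08,-.145,.05]])
print(proj(c,cor),proj(s,cor))
print("expected scene corners crop ->", [240+468/6,140+525/6],[240+45/6,140+205/6],[240+730/6,140+350/6])
P=tow(cloud(c).reshape(-1,3));k=(P[:,2]>.06)&(P[:,2]<.1)&(abs(P[:,1]+.06)<.04)&(abs(P[:,0])<.03);print("hood pts",P[k].mean(0)*1e3,P[k].min(0)*1e3,P[k].max(0)*1e3)
k2=k&(P[:,2]>.075);print("rib",k2.sum(),P[k2].mean(0)*1e3, P[k2].min(0)*1e3,P[k2].max(0)*1e3)
Q=tow(cloud(s).reshape(-1,3));k=(Q[:,2]>.076)&(Q[:,2]<.1)&(abs(Q[:,1]+.06)<.04)&(abs(Q[:,0])<.03);print("rib scene",k.sum(),Q[k].mean(0)*1e3,Q[k].min(0)*1e3,Q[k].max(0)*1e3)
print("slot world",fromw([0,-.06,.05]))
E
```

```text
fork mid [[ 60.7 -32.9  60. ]]
ptr [[ 53.  -61.6  58. ]]
single [[ 59.3 -93.4  60. ]]
hoodL [[ -2.9 -34.3  65. ]]
hoodR [[ -2.9 -87.9  65. ]]
track [[ 42.3 -60.2  50. ]]
[[335.2 233.2]
 [224.6 233.3]
 [226.7 173.7]
 [334.5 173.7]] [[315.7 227. ]
 [245.5 172.9]
 [290.  151.1]
 [361.7 196.9]]
expected scene corners crop -> [318.0, 227.5] [247.5, 174.16666666666666] [361.6666666666667, 198.33333333333334]
hood pts [  0.  -60.4  68.8] [-15.5 -86.9  60.1] [ 17.3 -34.3  84.9]
rib 75 [  0.7 -60.8  80.7] [ -4.7 -78.8  76.8] [  6.3 -42.7  84.9]
rib scene 58 [ -0.9 -60.8  79.7] [ -7.5 -79.8  76.2] [  5.9 -41.1  82.9]
slot world [0.5 0.2 0.1]
```

Call:
{"fn": "step_arm", "kwargs": {"commands": [{"gripper":0.35,"x":-36,"y":-26,"z":0,"spin":0},{"gripper":0.35,"x":-36,"y":-26,"z":0,"spin":0},{"gripper":0.35,"x":-36,"y":-26,"z":0,"spin":0},{"gripper":0.35,"x":-36,"y":-26,"z":0,"spin":0},{"gripper":0.35,"x":-36,"y":-26,"z":0,"spin":0},{"gripper":0.35,"x":-36,"y":-26,"z":0,"spin":0},{"gripper":0.35,"x":-36,"y":-26,"z":0,"spin":0},{"gripper":0.35,"x":-36,"y":-26,"z":0,"spin":0},{"gripper":0.35,"x":-36,"y":-26,"z":0,"spin":0},{"gripper":0.35,"x":-36,"y":-26,"z":0,"spin":0}], "force": 20}}

```text
time: 1.3
eef_pos: [0.4557, 0.3066, 0.2456]
tcp_rot: [0.13, 0.992, 0.0, 0.0]
contact_force: [0.2, 0.5, 0.7]
opening: 0.321
finger_force: 0.0
```

Call:
{"fn": "step_arm", "kwargs": {"commands": [{"gripper":0.35,"spin":8.5},{"gripper":0.35,"spin":8.5},{"gripper":0.35,"spin":8.5},{"gripper":0.35,"spin":8.5},{"gripper":0.35,"spin":8.5},{"gripper":0.35,"spin":8.5},{"gripper":0.35,"spin":8.5},{"gripper":0.35,"spin":8.5},{"gripper":0.35,"spin":8.5},{"gripper":0.35,"spin":0}]}}

```text
invalid input
```

```bash
cat > d.py <<'E'
import sys
from h import *
np.set_printoptions(precision=2,suppress=True,linewidth=150)
s=get_state();p=s['eef_pos'];r=R.from_quat(s['tcp_rot']).as_matrix()
print("t",round(s['time'],2),"TCP w",tow(p)*1e3,"F tool",np.array(s['contact_force'])@r,"open",round(s['opening']*85,1),"ff",s['finger_force'])
print("tool y yaw err deg",np.degrees(np.arctan2(r[1,1],r[0,1])-t),"tilt",r[:,2], "q6",s['qpos'][5])
if len(sys.argv)>3:
    g=fromw(np.array([float(a) for a in sys.argv[1:4]])/1e3); print("move tool mm",(g-p)@r*1e3)
E
python3 d.py 0 -60 110
```

```text
t 1.3 TCP w [-84.66  34.78 245.58] F tool [-0.1   0.58 -0.68] open 27.3 ff 0.0
tool y yaw err deg 76.56417812903298 tilt [ 0.  0. -1.] q6 -0.9025534729983129
move tool mm [-104.3   -72.57  135.6 ]
```

Call:
{"fn": "step_arm", "kwargs": {"commands": [{"gripper":0.35,"x":0,"y":0,"z":0,"spin":8.5},{"gripper":0.35,"x":0,"y":0,"z":0,"spin":8.5},{"gripper":0.35,"x":0,"y":0,"z":0,"spin":8.5},{"gripper":0.35,"x":0,"y":0,"z":0,"spin":8.5},{"gripper":0.35,"x":0,"y":0,"z":0,"spin":8.5},{"gripper":0.35,"x":0,"y":0,"z":0,"spin":8.5},{"gripper":0.35,"x":0,"y":0,"z":0,"spin":8.5},{"gripper":0.35,"x":0,"y":0,"z":0,"spin":8.5},{"gripper":0.35,"x":0,"y":0,"z":0,"spin":8.5},{"gripper":0.35,"x":0,"y":0,"z":0,"spin":0}]}}

```text
time: 2.3
eef_pos: [0.4548, 0.3081, 0.2454]
tcp_rot: [0.716, 0.698, 0.0, 0.0]
contact_force: [-0.7, 0.4, -0.2]
opening: 0.325
finger_force: 0.0
```

```bash
python3 d.py 0 -60 100
```

```text
t 2.3 TCP w [-85.61  36.26 245.37] F tool [ 0.4  -0.69  0.23] open 27.6 ff 0.0
tool y yaw err deg 0.07403263975384168 tilt [ 0.  0. -1.] q6 0.43574135032398936
move tool mm [-96.37  85.47 145.37]
```

Call:
{"fn": "step_arm", "kwargs": {"commands": [{"gripper":0.35,"x":-24,"y":21.5,"z":0,"spin":0},{"gripper":0.35,"x":-24,"y":21.5,"z":0,"spin":0},{"gripper":0.35,"x":-24,"y":21.5,"z":0,"spin":0},{"gripper":0.35,"x":-24,"y":21,"z":10,"spin":0},{"gripper":0.35,"x":0,"y":0,"z":30,"spin":0},{"gripper":0.35,"x":0,"y":0,"z":35,"spin":0},{"gripper":0.35,"x":0,"y":0,"z":35,"spin":0},{"gripper":0.35,"x":0,"y":0,"z":25,"spin":0},{"gripper":0.35,"x":0,"y":0,"z":10,"spin":0},{"gripper":0.35,"x":0,"y":0,"z":0,"spin":0}]}}

```text
time: 3.3
eef_pos: [0.5368, 0.2098, 0.0988]
tcp_rot: [0.715, 0.699, -0.001, -0.001]
contact_force: [-0.1, -0.3, -0.1]
opening: 0.321
finger_force: 0.0
```

```bash
python3 d.py 0 -60 82
python3 - <<'E'
from h import *
s=cam("scene");b=cv2.resize(s['color'][110:240,240:370],None,fx=4.5,fy=4.5,interpolation=cv2.INTER_CUBIC)
cv2.imwrite("pics/s2.png",b[:,:,::-1])
E
```

```text
t 3.3 TCP w [ -0.99 -59.86  98.77] F tool [-0.28 -0.14  0.1 ] open 27.3 ff 0.0
tool y yaw err deg 0.166872714189454 tilt [-0. -0. -1.] q6 0.2199870146813169
move tool mm [-0.13  1.04 16.77]
```

View pics/s2.png

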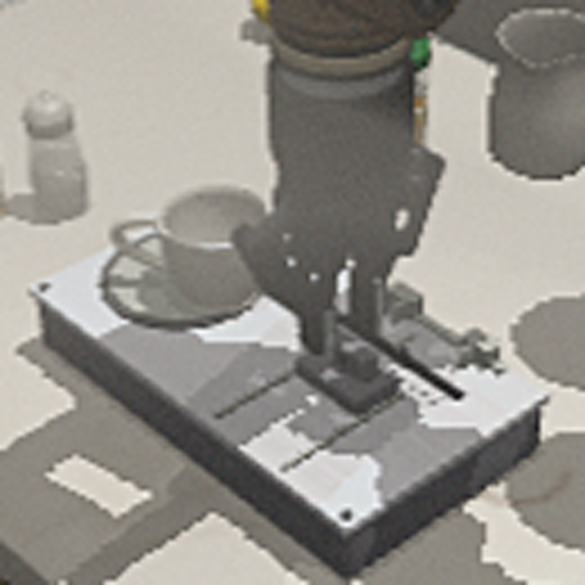

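The fingers straddle the rib (around (345,330) in the crop), well clear of the cup. I'll lower and grip.

Call:
{"fn": "step_arm", "kwargs": {"commands": [{"gripper":0.35,"x":0,"y":1,"z":5,"spin":0},{"gripper":0.35,"x":0,"y":0,"z":5,"spin":0},{"gripper":0.35,"x":0,"y":0,"z":5,"spin":0},{"gripper":0.35,"x":0,"y":0,"z":0,"spin":0},{"gripper":1,"x":0,"y":0,"z":0,"spin":0},{"gripper":1,"x":0,"y":0,"z":0,"spin":0},{"gripper":1,"x":0,"y":0,"z":0,"spin":0},{"gripper":1,"x":0,"y":0,"z":0,"spin":0},{"gripper":1,"x":0,"y":0,"z":0,"spin":0},{"gripper":1,"x":0,"y":0,"z":0,"spin":0}], "force": 20}}

```text
time: 4.35
eef_pos: [0.539, 0.21, 0.0855]
tcp_rot: [0.716, 0.698, 0.0, 0.0]
contact_force: [0.5, 0.2, 0.3]
opening: 0.132
finger_force: 24.7
```

```bash
python3 d.py
```

```text
t 4.35 TCP w [  1.19 -59.6   85.48] F tool [ 0.22  0.48 -0.34] open 11.2 ff 24.663630723953247
tool y yaw err deg 0.07038383961485055 tilt [ 0. -0. -1.] q6 0.2213391516015074
```

Call:
{"fn": "step_arm", "kwargs": {"commands": [{"gripper":1,"x":0,"y":-4,"z":0,"spin":0},{"gripper":1,"x":0,"y":-7,"z":0,"spin":0},{"gripper":1,"x":0,"y":-7,"z":0,"spin":0},{"gripper":1,"x":0,"y":-7,"z":0,"spin":0},{"gripper":1,"x":0,"y":-7,"z":0,"spin":0},{"gripper":1,"x":0,"y":-7,"z":0,"spin":0},{"gripper":1,"x":0,"y":-7,"z":0,"spin":0},{"gripper":1,"x":0,"y":-5,"z":0,"spin":0},{"gripper":1,"x":0,"y":-2,"z":0,"spin":0},{"gripper":1,"x":0,"y":0,"z":0,"spin":0}]}}

```text
time: 5.35
eef_pos: [0.4852, 0.2112, 0.0854]
tcp_rot: [0.716, 0.698, -0.001, -0.0]
contact_force: [-0.4, -0.8, 2.7]
opening: 0.131
finger_force: 25.0
```

```bash
python3 d.py
```

```text
t 5.35 TCP w [-52.61 -59.8   85.45] F tool [-0.76 -0.36 -2.66] open 11.1 ff 24.981415271759033
tool y yaw err deg 0.07330017654474116 tilt [-0. -0. -1.] q6 0.24386157876417414
```

Call:
{"fn": "step_arm", "kwargs": {"commands": [{"gripper":0.35,"x":0,"y":0,"z":0,"spin":0},{"gripper":0.35,"x":0,"y":0,"z":0,"spin":0},{"gripper":0.35,"x":0,"y":0,"z":0,"spin":0},{"gripper":0.35,"x":0,"y":0,"z":-10,"spin":0},{"gripper":0.35,"x":0,"y":0,"z":-25,"spin":0},{"gripper":1,"x":0,"y":0,"z":-25,"spin":0},{"gripper":1,"x":0,"y":0,"z":-20,"spin":0},{"gripper":1,"x":0,"y":0,"z":0,"spin":0},{"gripper":1,"x":0,"y":0,"z":0,"spin":0},{"gripper":1,"x":0,"y":0,"z":0,"spin":0}]}}

```text
time: 6.35
eef_pos: [0.4849, 0.2111, 0.1639]
tcp_rot: [0.716, 0.698, -0.001, -0.001]
contact_force: [-0.8, 0.2, -0.6]
opening: -0.0
finger_force: 0.0
```

```bash
python3 d.py 0 -60 110
python3 - <<'E'
from h import *
np.set_printoptions(precision=1,suppress=True,linewidth=150)
s=cam("scene");b=cv2.resize(s['color'][150:240,260:370],None,fx=6.5,fy=6.5,interpolation=cv2.INTER_CUBIC)
cv2.imwrite("pics/s3.png",b[:,:,::-1])
for n in("scene","top"):
    c=cam(n);Q=tow(cloud(c).reshape(-1,3));k=(abs(Q[:,0])<.005)&(abs(Q[:,1]+.06)<.022)&(Q[:,2]<.07)
    w=Q[k]*1e3; print(n,k.sum()); print(w[np.argsort(w[:,1])][::2])
E
```

```text
t 6.35 TCP w [-52.9  -59.88 163.89] F tool [ 0.2  -0.77  0.56] open -0.0 ff 0.0
tool y yaw err deg 0.06123408628126494 tilt [-0. -0. -1.] q6 0.2438453889545755
move tool mm [-0.15 53.04 53.76]
scene 58
[[  0.5 -80.5  48.9]
 [  0.7 -80.3  45.2]
 [ -1.  -78.3  48.4]
 [  4.2 -76.5  47.6]
 [ -2.1 -75.8  50.9]
 [ -1.1 -74.7  52.9]
 [ -3.7 -73.7  50.4]
 [  0.6 -72.8  54.1]
 [ -1.5 -71.4  54.5]
 [ -4.5 -70.8  45.7]
 [ -3.8 -70.   48.2]
 [ -1.6 -67.7  55.6]
 [  2.1 -67.5  56.8]
 [ -4.7 -67.2  47.1]
 [  4.3 -65.1  57.4]
 [ -1.2 -63.5  56.1]
 [  2.7 -63.   57. ]
 [  0.9 -61.2  56.9]
 [ -2.2 -60.7  55.1]
 [ -4.2 -59.2  55.2]
 [  4.6 -57.2  55.7]
 [  1.8 -56.4  56.9]
 [ -4.5 -55.5  49.7]
 [ -0.3 -54.8  57.1]
 [ -4.6 -51.7  47.5]
 [  3.9 -50.2  55.2]
 [  2.5 -47.8  54.6]
 [ -0.1 -46.8  52.1]
 [ -2.5 -45.7  52.8]]
top 0
[]
```

View pics/s3.png

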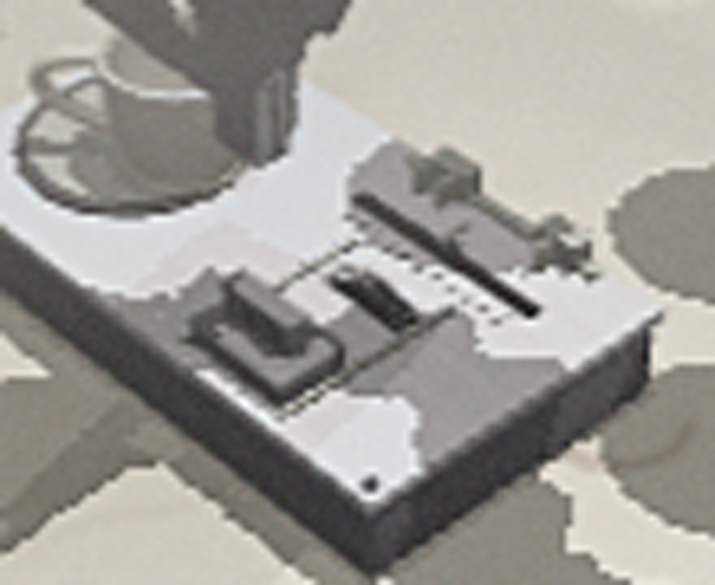

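The hood is open (crop (265,335)) and the black wheel stands clear at (375,297), its top about 6 to 7 mm proud. I'll shut the fingers, go to the right end of the wheel's top and feel downwards.

Call:
{"fn": "step_arm", "kwargs": {"commands": [{"gripper":1,"x":-3,"y":18,"z":0,"spin":0},{"gripper":1,"x":-3,"y":18,"z":0,"spin":0},{"gripper":1,"x":-3,"y":17,"z":10,"spin":0},{"gripper":1,"x":0,"y":0,"z":22,"spin":0},{"gripper":1,"x":0,"y":0,"z":22,"spin":0},{"gripper":1,"x":0,"y":0,"z":18,"spin":0},{"gripper":1,"x":0,"y":0,"z":10,"spin":0},{"gripper":1,"x":0,"y":0,"z":4,"spin":0},{"gripper":1,"x":0,"y":0,"z":0,"spin":0},{"gripper":1,"x":0,"y":0,"z":0,"spin":0}]}}

```text
time: 7.5
eef_pos: [0.5393, 0.2011, 0.0802]
tcp_rot: [0.716, 0.698, 0.001, 0.0]
contact_force: [0.5, -0.7, -0.2]
opening: -0.001
finger_force: 0.0
```

```bash
python3 d.py 0 -69 74
```

```text
t 7.5 TCP w [  1.69 -68.44  80.22] F tool [-0.72  0.48  0.17] open -0.1 ff 0.0
tool y yaw err deg 0.06815719576493154 tilt [ 0.  0. -1.] q6 0.20589210103918998
move tool mm [-0.56 -1.7   6.21]
```

Call:
{"fn": "step_arm", "kwargs": {"commands": [{"gripper":1,"x":-0.5,"y":-1.7,"z":1,"spin":0},{"gripper":1,"x":0,"y":0,"z":1,"spin":0},{"gripper":1,"x":0,"y":0,"z":1,"spin":0},{"gripper":1,"x":0,"y":0,"z":1,"spin":0},{"gripper":1,"x":0,"y":0,"z":1,"spin":0},{"gripper":1,"x":0,"y":0,"z":1,"spin":0},{"gripper":1,"x":0,"y":0,"z":0.5,"spin":0},{"gripper":1,"x":0,"y":0,"z":0.5,"spin":0},{"gripper":1,"x":0,"y":0,"z":0,"spin":0},{"gripper":1,"x":0,"y":0,"z":0,"spin":0}]}}

```text
time: 8.5
eef_pos: [0.5369, 0.2005, 0.0723]
tcp_rot: [0.716, 0.698, 0.0, -0.0]
contact_force: [1.1, -0.1, 0.2]
opening: -0.001
finger_force: 0.0
```

Call:
{"fn": "step_arm", "kwargs": {"commands": [{"gripper":1,"x":0,"y":0,"z":0.2,"spin":0},{"gripper":1,"x":0,"y":0,"z":0.2,"spin":0},{"gripper":1,"x":0,"y":0,"z":0.2,"spin":0},{"gripper":1,"x":0,"y":0,"z":0.2,"spin":0},{"gripper":1,"x":0,"y":0,"z":0.2,"spin":0},{"gripper":1,"x":0,"y":0,"z":0,"spin":0},{"gripper":1,"x":0,"y":0,"z":0,"spin":0},{"gripper":1,"x":0,"y":0,"z":0,"spin":0},{"gripper":1,"x":0,"y":0,"z":0,"spin":0},{"gripper":1,"x":0,"y":0,"z":0,"spin":0}]}}

```text
time: 9.5
eef_pos: [0.537, 0.2006, 0.0715]
tcp_rot: [0.716, 0.698, 0.0, 0.0]
contact_force: [0.1, 0.1, 2.5]
opening: 0.001
finger_force: 1.2
```

Call:
{"fn": "step_arm", "kwargs": {"commands": [{"gripper":1,"x":0,"y":0,"z":0.2,"spin":0},{"gripper":1,"x":0,"y":0,"z":0.2,"spin":0},{"gripper":1,"x":0,"y":0,"z":0.1,"spin":0},{"gripper":1,"x":0,"y":0,"z":0,"spin":0},{"gripper":1,"x":0,"y":0,"z":0,"spin":0},{"gripper":1,"x":0,"y":0,"z":0,"spin":0},{"gripper":1,"x":0,"y":0,"z":0,"spin":0},{"gripper":1,"x":0,"y":0,"z":0,"spin":0},{"gripper":1,"x":0,"y":0,"z":0,"spin":0},{"gripper":1,"x":0,"y":0,"z":0,"spin":0}]}}

```text
time: 10.5
eef_pos: [0.537, 0.2006, 0.0709]
tcp_rot: [0.716, 0.698, 0.0, 0.0]
contact_force: [-0.9, 0.1, 5.2]
opening: 0.002
finger_force: 2.3
```

Run:
```python
from h import *
for i in range(3):
    print(get_state()['contact_force'])
    read_camera("top")
```

```text
[-0.88186767  0.14261737  5.1596226 ]
[-0.69775649 -0.37669591  4.93986671]
[-0.06538872 -0.63862515  3.88764689]
```

Call:
{"fn": "step_arm", "kwargs": {"commands": [{"gripper":1,"x":1.5,"y":0,"z":0,"spin":0},{"gripper":1,"x":2,"y":0,"z":0,"spin":0},{"gripper":1,"x":2,"y":0,"z":0,"spin":0},{"gripper":1,"x":2,"y":0,"z":0,"spin":0},{"gripper":1,"x":1.5,"y":0,"z":0,"spin":0},{"gripper":1,"x":0,"y":0,"z":0,"spin":0},{"gripper":1,"x":0,"y":0,"z":0,"spin":0},{"gripper":1,"x":0,"y":0,"z":0,"spin":0},{"gripper":1,"x":0,"y":0,"z":0,"spin":0},{"gripper":1,"x":0,"y":0,"z":0,"spin":0}]}}

```text
time: 11.65
eef_pos: [0.5372, 0.2091, 0.0709]
tcp_rot: [0.716, 0.698, -0.0, 0.0]
contact_force: [-0.8, -3.1, 4.7]
opening: 0.001
finger_force: 2.7
```

```bash
cat > p.py <<'E'
from h import *
np.set_printoptions(precision=2,suppress=True,linewidth=150)
import sys
s=cam("scene")
b=cv2.resize(s['color'][160:210,300:360],None,fx=10,fy=10,interpolation=cv2.INTER_CUBIC)
cv2.imwrite(f"pics/{sys.argv[1]}.png",b[:,:,::-1])
# pointer against black track: sample grey along the track's front edge line
g=cv2.cvtColor(s['color'],cv2.COLOR_RGB2GRAY).astype(np.float32)
ys=np.arange(-90,-25,1.)
for x,z in((42,50),):
    uv=proj(s,fromw(np.c_[np.full_like(ys,x),ys,np.full_like(ys,z)]/1e3)).astype(np.float32)
    v=cv2.remap(g,uv[:,:1],uv[:,1:],cv2.INTER_LINEAR).ravel()
    print(x,z,[f"{a:.0f}:{b:.0f}" for a,b in zip(ys,v)])
E
python3 d.py; python3 p.py p1
```

```text
t 11.65 TCP w [ -0.59 -60.51  70.93] F tool [-3.12 -0.74 -4.66] open 0.1 ff 2.6726386696100235
tool y yaw err deg 0.08065151332321711 tilt [-0. -0. -1.] q6 0.22133265948744438
42 50 ['-90:63', '-89:57', '-88:59', '-87:65', '-86:64', '-85:63', '-84:61', '-83:58', '-82:53', '-81:55', '-80:56', '-79:53', '-78:49', '-77:47', '-76:52', '-75:52', '-74:54', '-73:55', '-72:53', '-71:51', '-70:55', '-69:55', '-68:55', '-67:51', '-66:52', '-65:57', '-64:59', '-63:58', '-62:58', '-61:57', '-60:56', '-59:56', '-58:59', '-57:61', '-56:64', '-55:66', '-54:65', '-53:67', '-52:68', '-51:69', '-50:65', '-49:61', '-48:56', '-47:60', '-46:61', '-45:61', '-44:58', '-43:58', '-42:61', '-41:65', '-40:64', '-39:67', '-38:68', '-37:67', '-36:73', '-35:81', '-34:86', '-33:85', '-32:81', '-31:87', '-30:91', '-29:90', '-28:88', '-27:80', '-26:72']
```

Call:
{"fn": "step_arm", "kwargs": {"commands": [{"gripper":1,"x":1.5,"y":0,"z":0,"spin":0},{"gripper":1,"x":2,"y":0,"z":0,"spin":0},{"gripper":1,"x":2,"y":0,"z":0,"spin":0},{"gripper":1,"x":2,"y":0,"z":0,"spin":0},{"gripper":1,"x":1.5,"y":0,"z":0,"spin":0},{"gripper":1,"x":0,"y":0,"z":0,"spin":0},{"gripper":1,"x":0,"y":0,"z":0,"spin":0},{"gripper":1,"x":0,"y":0,"z":0,"spin":0},{"gripper":1,"x":0,"y":0,"z":0,"spin":0},{"gripper":1,"x":0,"y":0,"z":0,"spin":0}]}}

```text
time: 12.7
eef_pos: [0.5374, 0.2181, 0.0709]
tcp_rot: [0.716, 0.698, -0.0, 0.0]
contact_force: [-0.1, -1.8, 5.0]
opening: 0.003
finger_force: 2.6
```

```bash
python3 d.py; python3 p.py p2 >/dev/null
```

```text
t 12.7 TCP w [ -0.64 -51.51  70.87] F tool [-1.85 -0.02 -5.  ] open 0.2 ff 2.5835733488202095
tool y yaw err deg 0.0837118345890366 tilt [-0. -0. -1.] q6 0.2367405799637315
```

View pics/p2.png

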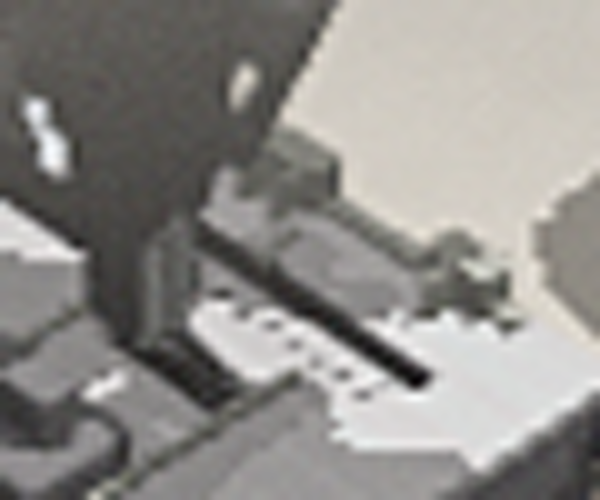

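The view is partly blocked by the gripper. The pointer seems to be near crop (287,237), so it has moved left. Second stroke.

Call:
{"fn": "step_arm", "kwargs": {"commands": [{"gripper":1,"x":0,"y":0.5,"z":-5,"spin":0},{"gripper":1,"x":-6,"y":0,"z":0,"spin":0},{"gripper":1,"x":-6,"y":0,"z":0,"spin":0},{"gripper":1,"x":-6,"y":0,"z":0,"spin":0},{"gripper":1,"x":0,"y":0,"z":2,"spin":0},{"gripper":1,"x":0,"y":0,"z":1,"spin":0},{"gripper":1,"x":0,"y":0,"z":1,"spin":0},{"gripper":1,"x":0,"y":0,"z":0.5,"spin":0},{"gripper":1,"x":0,"y":0,"z":0.5,"spin":0},{"gripper":1,"x":0,"y":0,"z":0,"spin":0}]}}

```text
time: 13.75
eef_pos: [0.5374, 0.2004, 0.0711]
tcp_rot: [0.716, 0.698, -0.0, 0.0]
contact_force: [-2.1, -1.3, 3.1]
opening: -0.001
finger_force: 1.9
```

```bash
python3 d.py; python3 d.py
```

```text
t 13.75 TCP w [ -0.19 -69.19  71.15] F tool [-1.4  -2.07 -3.13] open -0.1 ff 1.8790883012115955
tool y yaw err deg 0.0860085185539477 tilt [-0. -0. -1.] q6 0.20546114169464755
t 13.75 TCP w [ -0.19 -69.19  71.15] F tool [-1.4  -2.07 -3.13] open -0.1 ff 1.8790883012115955
tool y yaw err deg 0.0860085185539477 tilt [-0. -0. -1.] q6 0.20546114169464755
```

Call:
{"fn": "step_arm", "kwargs": {"commands": [{"gripper":1,"x":0,"y":0,"z":0.25,"spin":0},{"gripper":1,"x":0,"y":0,"z":0,"spin":0},{"gripper":1,"x":1.5,"y":0,"z":0,"spin":0},{"gripper":1,"x":2,"y":0,"z":0,"spin":0},{"gripper":1,"x":3,"y":0,"z":0,"spin":0},{"gripper":1,"x":3,"y":0,"z":0,"spin":0},{"gripper":1,"x":3,"y":0,"z":0,"spin":0},{"gripper":1,"x":3,"y":0,"z":0,"spin":0},{"gripper":1,"x":2.5,"y":0,"z":0,"spin":0},{"gripper":1,"x":0,"y":0,"z":0,"spin":0}]}}

```text
time: 14.75
eef_pos: [0.5378, 0.2188, 0.0708]
tcp_rot: [0.716, 0.698, -0.0, -0.0]
contact_force: [-1.5, -1.5, 5.4]
opening: 0.003
finger_force: 2.6
```

Call:
{"fn": "step_arm", "kwargs": {"commands": [{"gripper":1,"x":0,"y":0,"z":-5,"spin":0},{"gripper":1,"x":-6,"y":0,"z":-10,"spin":0},{"gripper":1,"x":-6,"y":0,"z":-15,"spin":0},{"gripper":1,"x":-6,"y":-20,"z":-30,"spin":0},{"gripper":1,"x":0,"y":-30,"z":-20,"spin":0},{"gripper":1,"x":0,"y":-40,"z":-10,"spin":0},{"gripper":1,"x":0,"y":-40,"z":0,"spin":0},{"gripper":1,"x":0,"y":0,"z":0,"spin":0},{"gripper":1,"x":0,"y":0,"z":0,"spin":0},{"gripper":1,"x":0,"y":0,"z":0,"spin":0}]}}

```text
time: 15.75
eef_pos: [0.4089, 0.2038, 0.1617]
tcp_rot: [0.716, 0.698, 0.001, 0.001]
contact_force: [0.4, -0.5, 0.3]
opening: 0.0
finger_force: 0.0
```

```bash
python3 d.py 0 -69 76
python3 - <<'E'
from h import *
t=cam("top");s=cam("scene")
a=cv2.resize(t['color'][165:215,270:335],None,fx=6,fy=6,interpolation=cv2.INTER_CUBIC)
b=cv2.resize(s['color'][160:210,300:365],None,fx=6,fy=6,interpolation=cv2.INTER_CUBIC)
cv2.imwrite("pics/p3.png",np.hstack([a,b])[:,:,::-1])
E
```

```text
t 15.75 TCP w [-128.69  -69.24  161.74] F tool [-0.48  0.44 -0.3 ] open 0.0 ff 0.0
tool y yaw err deg 0.034504994218710935 tilt [ 0.  0. -1.] q6 0.26530902678562923
move tool mm [  0.1  128.46  86.08]
```

View pics/p3.png

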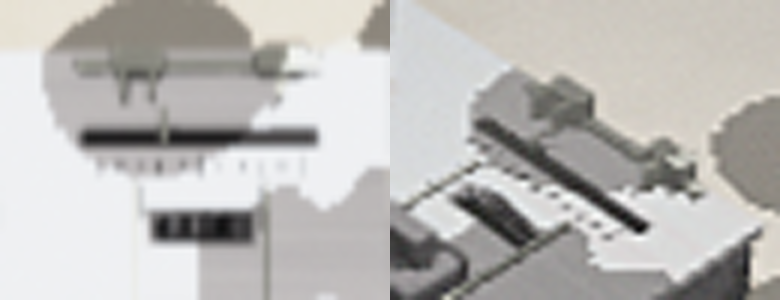

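Top crop (left half): the needle is at (165,125) and the prongs at (124,95) and (152,95), so it still has to go left. I'll measure it with sub-pixel profiles.

```bash
cat > q.py <<'E'
from h import *
np.set_printoptions(precision=2,suppress=True,linewidth=180)
import sys
G=np.mean([cv2.cvtColor(cam("top")['color'],cv2.COLOR_RGB2GRAY).astype(float) for _ in range(3)],0)
c=cam("top")
print("cols 285..312")
for r in (179,180,181,182,183,184,186,187,188): print(r,G[r,285:312].astype(int))
Y=lambda u,r,z:tow(plane(c,[[u,r]],z))[0,1]*1e3
for u in range(288,304,5): print(u,Y(u,180.5,.06),Y(u,187,.055))
E
python3 q.py
```

```text
cols 285..312
179 [183 184 184 181 167 135 135 176 178 164 142 176 183 183 184 183 183 184 183 183 184 183 183 183 183 183 182]
180 [185 185 185 184 173 130 143 181 183 163 134 180 185 185 185 185 185 185 185 184 184 184 185 184 184 183 184]
181 [186 187 186 187 178 125 154 184 185 164 134 181 186 187 187 186 186 185 186 186 186 186 186 186 185 185 185]
182 [187 187 186 187 182 154 168 185 186 182 168 179 177 185 185 185 185 185 184 184 184 184 184 184 184 184 183]
183 [187 187 187 187 186 183 185 186 185 185 183 172 158 181 184 184 184 184 183 183 182 183 183 182 183 182 183]
184 [186 186 186 185 184 184 184 184 184 183 182 169 150 178 182 181 182 182 182 182 181 181 180 180 181 180 185]
186 [120 120 120 120 120 119 119 119 119 118 116 108 130 103 104 116 117 117 117 117 117 116 116 116 116 118 133]
187 [ 44  43  44  43  44  43  44  43  43  43  45  71 120  51  38  42  42  42  42  43  42  42  42  41  44  60  76]
188 [ 42  42  41  41  41  42  42  42  42  42  44  64 101  49  40  41  41  42  41  41  41  41  42  52  58  80  85]
288 -20.667654854266107 -20.56669847295347
293 -33.92728646425244 -33.85115158353319
298 -47.18816190706255 -47.13684705923045
303 -60.451180620018604 -60.42468314068014
```

Needle at about -44.0 mm and fork middle at about -32.6 mm, so about 11.4 mm of pointer travel (23 mm of rim) remains. I'll do a stroke of 18 mm, then a stroke of about 5 mm.

Call:
{"fn": "step_arm", "kwargs": {"commands": [{"gripper":1,"x":0,"y":30,"z":0,"spin":0},{"gripper":1,"x":0,"y":40,"z":0,"spin":0},{"gripper":1,"x":0,"y":40,"z":10,"spin":0},{"gripper":1,"x":0,"y":18.5,"z":20,"spin":0},{"gripper":1,"x":0,"y":0,"z":25,"spin":0},{"gripper":1,"x":0,"y":0,"z":20,"spin":0},{"gripper":1,"x":0,"y":0,"z":10,"spin":0},{"gripper":1,"x":0,"y":0,"z":2,"spin":0},{"gripper":1,"x":0,"y":0,"z":0,"spin":0},{"gripper":1,"x":0,"y":0,"z":0,"spin":0}]}}

```text
time: 17.05
eef_pos: [0.5368, 0.2008, 0.0749]
tcp_rot: [0.716, 0.698, 0.001, 0.001]
contact_force: [-0.1, -0.5, 0.3]
opening: 0.006
finger_force: 0.0
```

```bash
python3 d.py 0 -69 71
```

```text
t 17.05 TCP w [ -0.82 -68.84  74.87] F tool [-0.52 -0.11 -0.26] open 0.5 ff 0.0
tool y yaw err deg 0.07408410580834579 tilt [ 0.  0. -1.] q6 0.2059907404677885
move tool mm [-0.16  0.81  3.87]
```

Call:
{"fn": "step_arm", "kwargs": {"commands": [{"gripper":1,"x":0,"y":0.8,"z":1,"spin":0},{"gripper":1,"x":0,"y":0,"z":1,"spin":0},{"gripper":1,"x":0,"y":0,"z":0.5,"spin":0},{"gripper":1,"x":0,"y":0,"z":0.5,"spin":0},{"gripper":1,"x":0,"y":0,"z":0.3,"spin":0},{"gripper":1,"x":0,"y":0,"z":0.3,"spin":0},{"gripper":1,"x":0,"y":0,"z":0,"spin":0},{"gripper":1,"x":0,"y":0,"z":0,"spin":0},{"gripper":1,"x":0,"y":0,"z":0,"spin":0},{"gripper":1,"x":0,"y":0,"z":0,"spin":0}]}}

```text
time: 18.05
eef_pos: [0.5372, 0.2006, 0.0707]
tcp_rot: [0.716, 0.698, 0.0, 0.0]
contact_force: [-0.6, 0.6, 5.5]
opening: 0.008
finger_force: 2.7
```

Call:
{"fn": "step_arm", "kwargs": {"commands": [{"gripper":1,"x":1.5,"y":0,"z":0,"spin":0},{"gripper":1,"x":2,"y":0,"z":0,"spin":0},{"gripper":1,"x":2.5,"y":0,"z":0,"spin":0},{"gripper":1,"x":2.5,"y":0,"z":0,"spin":0},{"gripper":1,"x":2.5,"y":0,"z":0,"spin":0},{"gripper":1,"x":2.5,"y":0,"z":0,"spin":0},{"gripper":1,"x":2.5,"y":0,"z":0,"spin":0},{"gripper":1,"x":2,"y":0,"z":0,"spin":0},{"gripper":1,"x":0,"y":0,"z":0,"spin":0},{"gripper":1,"x":0,"y":0,"z":0,"spin":0}]}}

```text
time: 19.05
eef_pos: [0.5376, 0.2181, 0.0707]
tcp_rot: [0.716, 0.698, -0.0, 0.001]
contact_force: [-0.8, -1.6, 5.7]
opening: 0.001
finger_force: 2.9
```

Call:
{"fn": "step_arm", "kwargs": {"commands": [{"gripper":1,"x":0,"y":0,"z":-5,"spin":0},{"gripper":1,"x":-6,"y":0,"z":-10,"spin":0},{"gripper":1,"x":-6,"y":0,"z":-15,"spin":0},{"gripper":1,"x":-6,"y":-20,"z":-30,"spin":0},{"gripper":1,"x":0,"y":-30,"z":-20,"spin":0},{"gripper":1,"x":0,"y":-40,"z":-10,"spin":0},{"gripper":1,"x":0,"y":-40,"z":0,"spin":0},{"gripper":1,"x":0,"y":0,"z":0,"spin":0},{"gripper":1,"x":0,"y":0,"z":0,"spin":0},{"gripper":1,"x":0,"y":0,"z":0,"spin":0}]}}

```text
time: 20.05
eef_pos: [0.4081, 0.2037, 0.161]
tcp_rot: [0.716, 0.698, 0.001, 0.001]
contact_force: [-1.0, -0.2, -0.0]
opening: 0.004
finger_force: 0.0
```

```bash
python3 d.py 0 -67 75; python3 q.py
```

```text
t 20.05 TCP w [-129.57  -69.28  160.99] F tool [-0.27 -0.99  0.01] open 0.3 ff 0.0
tool y yaw err deg 0.039079672948600076 tilt [ 0.  0. -1.] q6 0.2657257478891686
move tool mm [  2.15 129.38  86.27]
cols 285..312
179 [183 183 184 181 167 135 135 175 178 164 143 176 183 184 183 183 183 184 183 183 183 184 183 183 183 182 183]
180 [184 186 185 184 173 130 143 182 183 163 134 180 185 185 185 185 184 184 185 184 184 184 184 184 184 183 183]
181 [186 186 186 186 178 124 154 184 184 164 133 182 187 187 187 186 186 186 186 186 186 186 186 185 185 185 185]
182 [187 187 187 186 182 154 168 184 181 175 168 184 186 186 186 185 185 185 185 185 184 184 184 183 184 184 184]
183 [187 187 187 186 186 183 184 183 167 163 182 185 185 185 184 183 183 183 183 183 182 182 182 182 182 182 183]
184 [185 186 185 185 184 185 184 180 150 150 180 183 183 182 182 182 182 182 181 181 181 181 181 181 180 181 185]
186 [120 119 120 119 120 119 119 115 101 106 108 103 103 103 104 115 117 117 116 116 117 116 116 116 116 117 133]
187 [44 43 43 43 43 43 43 46 79 95 45 37 38 38 39 42 43 42 42 42 41 41 42 42 44 59 76]
188 [42 42 41 42 42 42 41 45 72 84 44 41 41 41 40 41 41 41 41 41 40 41 42 52 58 80 84]
288 -20.667654854266107 -20.56669847295347
293 -33.92728646425244 -33.85115158353319
298 -47.18816190706255 -47.13684705923045
303 -60.451180620018604 -60.42468314068014
```

The needle is at column 293.5 and the fork middle at 292.5, leaving about 2.6 mm. A last stroke of about 5.5 mm.

Call:
{"fn": "step_arm", "kwargs": {"commands": [{"gripper":1,"x":1,"y":30,"z":0,"spin":0},{"gripper":1,"x":2,"y":40,"z":0,"spin":0},{"gripper":1,"x":2,"y":40,"z":10,"spin":0},{"gripper":1,"x":0,"y":19.5,"z":20,"spin":0},{"gripper":1,"x":0,"y":0,"z":25,"spin":0},{"gripper":1,"x":0,"y":0,"z":20,"spin":0},{"gripper":1,"x":0,"y":0,"z":9,"spin":0},{"gripper":1,"x":0,"y":0,"z":2,"spin":0},{"gripper":1,"x":0,"y":0,"z":0,"spin":0},{"gripper":1,"x":0,"y":0,"z":0,"spin":0}]}}

```text
time: 21.25
eef_pos: [0.5373, 0.2058, 0.0753]
tcp_rot: [0.716, 0.698, 0.001, 0.001]
contact_force: [-0.0, 0.1, -0.1]
opening: -0.001
finger_force: 0.0
```

```bash
python3 d.py 0 -64 70.8
```

```text
t 21.25 TCP w [ -0.42 -63.87  75.33] F tool [ 0.12 -0.02  0.07] open -0.1 ff 0.0
tool y yaw err deg 0.06814717725413034 tilt [ 0.  0. -1.] q6 0.21457827463352253
move tool mm [-0.14  0.41  4.53]
```

Call:
{"fn": "step_arm", "kwargs": {"commands": [{"gripper":1,"x":0,"y":0.4,"z":1.5,"spin":0},{"gripper":1,"x":0,"y":0,"z":1,"spin":0},{"gripper":1,"x":0,"y":0,"z":0.5,"spin":0},{"gripper":1,"x":0,"y":0,"z":0.5,"spin":0},{"gripper":1,"x":0,"y":0,"z":0.3,"spin":0},{"gripper":1,"x":0,"y":0,"z":0.2,"spin":0},{"gripper":1,"x":0,"y":0,"z":0,"spin":0},{"gripper":1,"x":0,"y":0,"z":0,"spin":0},{"gripper":1,"x":0,"y":0,"z":0,"spin":0},{"gripper":1,"x":0,"y":0,"z":0,"spin":0}]}}

```text
time: 22.25
eef_pos: [0.5372, 0.2057, 0.0709]
tcp_rot: [0.716, 0.698, 0.0, 0.0]
contact_force: [-1.3, -0.2, 5.2]
opening: 0.0
finger_force: 2.8
```

Call:
{"fn": "step_arm", "kwargs": {"commands": [{"gripper":1,"x":1.2,"y":0,"z":0,"spin":0},{"gripper":1,"x":1.5,"y":0,"z":0,"spin":0},{"gripper":1,"x":1.5,"y":0,"z":0,"spin":0},{"gripper":1,"x":1.3,"y":0,"z":0,"spin":0},{"gripper":1,"x":0,"y":0,"z":0,"spin":0},{"gripper":1,"x":0,"y":0,"z":0,"spin":0},{"gripper":1,"x":0,"y":0,"z":0,"spin":0},{"gripper":1,"x":0,"y":0,"z":0,"spin":0},{"gripper":1,"x":0,"y":0,"z":0,"spin":0},{"gripper":1,"x":0,"y":0,"z":0,"spin":0}]}}

```text
time: 23.25
eef_pos: [0.5374, 0.2105, 0.0708]
tcp_rot: [0.716, 0.698, -0.0, 0.001]
contact_force: [-1.4, -2.8, 6.4]
opening: -0.004
finger_force: 2.9
```

Call:
{"fn": "step_arm", "kwargs": {"commands": [{"gripper":1,"x":0,"y":0,"z":-5,"spin":0},{"gripper":1,"x":0,"y":0,"z":-10,"spin":0},{"gripper":1,"x":0,"y":0,"z":-15,"spin":0},{"gripper":1,"x":0,"y":-20,"z":-30,"spin":0},{"gripper":1,"x":0,"y":-30,"z":-20,"spin":0},{"gripper":1,"x":0,"y":-40,"z":-10,"spin":0},{"gripper":1,"x":0,"y":-40,"z":0,"spin":0},{"gripper":1,"x":0,"y":0,"z":0,"spin":0},{"gripper":1,"x":0,"y":0,"z":0,"spin":0},{"gripper":1,"x":0,"y":0,"z":0,"spin":0}]}}

```text
time: 24.25
eef_pos: [0.4082, 0.2145, 0.161]
tcp_rot: [0.716, 0.698, 0.001, 0.001]
contact_force: [0.4, 0.3, 0.0]
opening: 0.003
finger_force: 0.0
```

```bash
python3 d.py -52.6 -60 105; python3 q.py
```

```text
t 24.25 TCP w [-129.68  -58.53  161.04] F tool [ 0.26  0.37 -0.04] open 0.3 ff 0.0
tool y yaw err deg 0.057214165226920244 tilt [ 0.  0. -1.] q6 0.2885878650987365
move tool mm [-1.58 76.95 56.22]
cols 285..312
179 [183 184 183 181 166 135 135 176 178 164 143 176 183 184 184 183 184 183 183 183 184 183 183 183 183 183 183]
180 [184 185 185 184 172 129 143 181 183 163 134 180 186 185 185 185 184 185 185 185 185 185 185 184 184 183 184]
181 [186 186 186 187 178 125 154 184 184 165 133 181 187 187 187 186 186 186 186 186 186 186 186 186 185 185 185]
182 [187 186 186 186 182 155 167 180 179 182 169 183 186 186 185 185 185 185 185 185 184 185 185 183 183 184 184]
183 [187 186 187 187 185 183 182 166 163 183 184 185 186 185 185 184 184 184 183 182 183 183 183 182 182 182 183]
184 [185 186 185 185 185 184 180 152 151 180 183 183 183 182 182 182 182 182 182 181 181 181 180 180 180 180 185]
186 [120 120 119 120 120 119 116 102 108 112 116 104 103 103 104 116 118 117 117 117 117 117 116 116 116 118 133]
187 [ 43  43  43  43  44  44  50  82 100  48  42  38  38  38  39  42  42  42  43  42  43  42  42  41  45  59  76]
188 [42 41 42 42 41 42 47 75 85 44 41 41 41 41 41 41 41 41 41 42 41 42 43 52 58 81 85]
288 -20.667654854266107 -20.56669847295347
293 -33.92728646425244 -33.85115158353319
298 -47.18816190706255 -47.13684705923045
303 -60.451180620018604 -60.42468314068014
```

The needle is at 292.5, centred in the fork. I'll return to the hood and close it.

Call:
{"fn": "step_arm", "kwargs": {"commands": [{"gripper":0.35,"x":-1.5,"y":25,"z":0,"spin":0},{"gripper":0.35,"x":0,"y":32,"z":0,"spin":0},{"gripper":0.35,"x":0,"y":20,"z":0,"spin":0},{"gripper":0.35,"x":0,"y":0,"z":5,"spin":0},{"gripper":0.35,"x":0,"y":0,"z":20,"spin":0},{"gripper":0.35,"x":0,"y":0,"z":20,"spin":0},{"gripper":0.35,"x":0,"y":0,"z":10,"spin":0},{"gripper":0.35,"x":0,"y":0,"z":0,"spin":0},{"gripper":0.35,"x":0,"y":0,"z":0,"spin":0},{"gripper":0.35,"x":0,"y":0,"z":0,"spin":0}]}}

```text
time: 25.45
eef_pos: [0.4846, 0.2111, 0.1062]
tcp_rot: [0.716, 0.698, 0.001, 0.001]
contact_force: [-0.3, -0.1, -0.5]
opening: 0.324
finger_force: 0.0
```

```bash
python3 d.py -52.6 -60 85.5
```

```text
t 25.45 TCP w [-53.28 -59.9  106.15] F tool [-0.09 -0.35  0.47] open 27.6 ff 0.0
tool y yaw err deg 0.07141057531832404 tilt [ 0.  0. -1.] q6 0.24384787548456904
move tool mm [-0.11  0.63 20.65]
```

Call:
{"fn": "step_arm", "kwargs": {"commands": [{"gripper":0.35,"x":0,"y":0.5,"z":8,"spin":0},{"gripper":0.35,"x":0,"y":0,"z":8,"spin":0},{"gripper":0.35,"x":0,"y":0,"z":4,"spin":0},{"gripper":0.35,"x":0,"y":0,"z":0,"spin":0},{"gripper":1,"x":0,"y":0,"z":0,"spin":0},{"gripper":1,"x":0,"y":0,"z":0,"spin":0},{"gripper":1,"x":0,"y":0,"z":0,"spin":0},{"gripper":1,"x":0,"y":0,"z":0,"spin":0},{"gripper":1,"x":0,"y":0,"z":0,"spin":0},{"gripper":1,"x":0,"y":0,"z":0,"spin":0}], "force": 20}}

```text
time: 26.45
eef_pos: [0.485, 0.2108, 0.085]
tcp_rot: [0.716, 0.698, 0.001, 0.001]
contact_force: [5.3, 0.3, -5.2]
opening: 0.13
finger_force: 25.3
```

Call:
{"fn": "step_arm", "kwargs": {"commands": [{"gripper":1,"x":0,"y":4,"z":0,"spin":0},{"gripper":1,"x":0,"y":7,"z":0,"spin":0},{"gripper":1,"x":0,"y":7,"z":0,"spin":0},{"gripper":1,"x":0,"y":7,"z":0,"spin":0},{"gripper":1,"x":0,"y":7,"z":0,"spin":0},{"gripper":1,"x":0,"y":7,"z":0,"spin":0},{"gripper":1,"x":0,"y":7,"z":0,"spin":0},{"gripper":1,"x":0,"y":4,"z":0,"spin":0},{"gripper":1,"x":0,"y":1,"z":0,"spin":0},{"gripper":1,"x":0,"y":0,"z":0,"spin":0}]}}

```text
time: 27.45
eef_pos: [0.5359, 0.2097, 0.0849]
tcp_rot: [0.716, 0.698, 0.001, 0.0]
contact_force: [-0.4, 2.0, -1.6]
opening: 0.132
finger_force: 25.9
```

```bash
python3 d.py 1.19 -60 85.5
```

```text
t 27.45 TCP w [ -1.96 -59.99  84.95] F tool [ 2.01 -0.49  1.57] open 11.3 ff 25.858788192272186
tool y yaw err deg 0.05937891525602109 tilt [ 0.  0. -1.] q6 0.22192070404795952
move tool mm [-0.01  3.15 -0.55]
```

Now the last few millimetres slowly, until it meets the stop.

Call:
{"fn": "step_arm", "kwargs": {"commands": [{"gripper":1,"x":0,"y":0.7,"z":0,"spin":0},{"gripper":1,"x":0,"y":0.7,"z":0,"spin":0},{"gripper":1,"x":0,"y":0.7,"z":0,"spin":0},{"gripper":1,"x":0,"y":0.7,"z":0,"spin":0},{"gripper":1,"x":0,"y":0.5,"z":0,"spin":0},{"gripper":1,"x":0,"y":0,"z":0,"spin":0},{"gripper":1,"x":0,"y":0,"z":0,"spin":0},{"gripper":1,"x":0,"y":0,"z":0,"spin":0},{"gripper":1,"x":0,"y":0,"z":0,"spin":0},{"gripper":1,"x":0,"y":0,"z":0,"spin":0}]}}

```text
time: 28.45
eef_pos: [0.5386, 0.2096, 0.085]
tcp_rot: [0.716, 0.698, 0.0, -0.0]
contact_force: [-1.5, 2.5, -0.3]
opening: 0.133
finger_force: 26.0
```

```bash
python3 d.py 1.19 -60 85.5
```

```text
t 28.45 TCP w [  0.82 -60.01  84.96] F tool [ 2.46 -1.52  0.34] open 11.3 ff 25.95263421535492
tool y yaw err deg 0.061126969552781074 tilt [ 0.  0. -1.] q6 0.22060987473382915
move tool mm [ 0.01  0.37 -0.54]
```

Call:
{"fn": "step_arm", "kwargs": {"commands": [{"gripper":1,"x":0,"y":0.4,"z":0,"spin":0},{"gripper":1,"x":0,"y":0.4,"z":0,"spin":0},{"gripper":1,"x":0,"y":0.4,"z":0,"spin":0},{"gripper":1,"x":0,"y":0,"z":0,"spin":0},{"gripper":1,"x":0,"y":0,"z":0,"spin":0},{"gripper":1,"x":0,"y":0,"z":0,"spin":0},{"gripper":1,"x":0,"y":0,"z":0,"spin":0},{"gripper":1,"x":0,"y":0,"z":0,"spin":0},{"gripper":1,"x":0,"y":0,"z":0,"spin":0},{"gripper":1,"x":0,"y":0,"z":0,"spin":0}]}}

```text
time: 29.45
eef_pos: [0.5399, 0.2095, 0.0849]
tcp_rot: [0.716, 0.698, 0.0, -0.0]
contact_force: [-1.5, 3.1, -1.8]
opening: 0.131
finger_force: 25.9
```

```bash
python3 d.py 1.19 -60 85.5
```

```text
t 29.45 TCP w [  2.05 -60.03  84.95] F tool [ 3.07 -1.54  1.78] open 11.1 ff 25.872401297092438
tool y yaw err deg 0.059558937896959284 tilt [ 0.  0. -1.] q6 0.2201741493421512
move tool mm [ 0.03 -0.86 -0.55]
```

Call:
{"fn": "step_arm", "kwargs": {"commands": [{"gripper":1,"x":0,"y":0.4,"z":0,"spin":0},{"gripper":1,"x":0,"y":0.4,"z":0,"spin":0},{"gripper":1,"x":0,"y":0.4,"z":0,"spin":0},{"gripper":1,"x":0,"y":0.4,"z":0,"spin":0},{"gripper":1,"x":0,"y":0,"z":0,"spin":0},{"gripper":1,"x":0,"y":0,"z":0,"spin":0},{"gripper":1,"x":0,"y":0,"z":0,"spin":0},{"gripper":1,"x":0,"y":0,"z":0,"spin":0},{"gripper":1,"x":0,"y":0,"z":0,"spin":0},{"gripper":1,"x":0,"y":0,"z":0,"spin":0}]}}

```text
time: 30.45
eef_pos: [0.5402, 0.2095, 0.0849]
tcp_rot: [0.716, 0.698, -0.001, -0.001]
contact_force: [-5.6, 3.4, 2.0]
opening: 0.131
finger_force: 26.2
```

```bash
python3 d.py 1.19 -60 85.5
```

```text
t 30.45 TCP w [  2.41 -60.02  84.94] F tool [ 3.22 -5.68 -1.93] open 11.2 ff 26.22506082057953
tool y yaw err deg 0.06439767945651659 tilt [-0. -0. -1.] q6 0.2195817197642118
move tool mm [ 0.02 -1.23 -0.56]
```

The stop is reached (force up, no more travel). I'll release and retreat.

Call:
{"fn": "step_arm", "kwargs": {"commands": [{"gripper":0.35,"x":0,"y":0,"z":0,"spin":0},{"gripper":0.35,"x":0,"y":0,"z":0,"spin":0},{"gripper":0.35,"x":0,"y":0,"z":0,"spin":0},{"gripper":0.35,"x":0,"y":0,"z":-10,"spin":0},{"gripper":0.35,"x":0,"y":0,"z":-25,"spin":0},{"gripper":0.35,"x":0,"y":0,"z":-35,"spin":0},{"gripper":0.35,"x":0,"y":-30,"z":-20,"spin":0},{"gripper":0.35,"x":0,"y":-45,"z":0,"spin":0},{"gripper":0.35,"x":0,"y":-45,"z":0,"spin":0},{"gripper":0.35,"x":0,"y":0,"z":0,"spin":0}]}}

```text
time: 31.45
eef_pos: [0.4159, 0.2121, 0.1735]
tcp_rot: [0.715, 0.699, -0.002, -0.001]
contact_force: [0.1, 0.0, -0.5]
opening: 0.324
finger_force: 0.0
```

```bash
python3 d.py
python3 - <<'E'
from h import *
np.set_printoptions(precision=1,suppress=True)
c=cam("top");s=cam("scene")
for n,k in(("top",c),("scene",s)):
    P=tow(cloud(k).reshape(-1,3));m=(P[:,2]>.074)&(P[:,2]<.1)&(abs(P[:,1]+.06)<.04)&(abs(P[:,0])<.06)
    print(n,m.sum(),P[m].mean(0)*1e3,P[m].min(0)*1e3,P[m].max(0)*1e3)
o=np.load("top0.npz")['color']
d=np.abs(c['color'].astype(int)-o).sum(2)>60; v,u=np.nonzero(d[60:270,90:500]); 
n,l,st,ce=cv2.connectedComponentsWithStats(d[:262].astype(np.uint8)); print(st[1:][st[1:,4]>6])
b=cv2.resize(c['color'][160:240,215:345],None,fx=5,fy=5,interpolation=cv2.INTER_CUBIC)
cv2.imwrite("pics/end.png",b[:,:,::-1])
E
python3 q.py|sed -n 3,9p
```

```text
t 31.45 TCP w [-121.95  -60.74  173.53] F tool [0.04 0.13 0.49] open 27.5 ff 0.0
tool y yaw err deg 0.1816687308210751 tilt [-0. -0. -1.] q6 0.276936191671165
top 75 [  0.8 -60.8  80.5] [ -4.9 -78.8  74.5] [  6.5 -42.7  85.3]
scene 68 [ -1.3 -62.1  79.2] [ -7.3 -80.7  74.1] [  5.8 -39.8  82.7]
[[ 303  182    2    7   12]
 [ 264  210   81   52 2974]]
180 [186 187 187 186 174 130 145 182 184 164 134 181 187 186 186 186 186 186 186 186 185 186 186 185 185 185 185]
181 [187 188 188 188 180 126 155 185 185 166 134 182 188 188 188 187 187 187 187 187 187 187 187 187 186 186 186]
182 [188 188 187 188 183 155 168 181 181 182 170 185 187 187 187 186 186 186 186 186 186 186 185 185 185 185 185]
183 [189 188 188 188 187 184 183 168 164 184 185 186 186 186 186 185 185 185 184 184 184 183 184 184 183 184 184]
184 [186 187 187 186 186 186 181 152 152 181 184 184 183 183 183 183 183 183 183 182 182 182 181 182 182 181 186]
186 [120 120 121 120 120 120 117 103 109 112 116 106 103 104 106 117 118 118 118 118 117 117 117 117 117 118 133]
187 [ 43  43  44  44  45  44  51  83 100  48  42  39  38  38  39  42  43  42  43  42  42  42  42  42  44  60  76]
```

View pics/end.png

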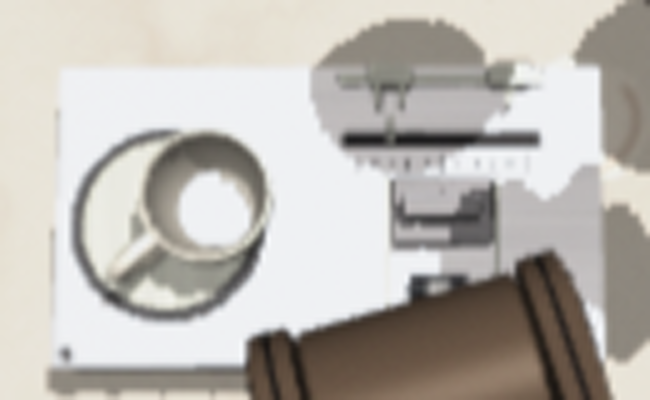

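The hood is home at (443,215) with its rib where it started. The needle at (390,125) sits between the fork's prongs at (378,105) and (403,105). The cup and bystanders haven't moved, and the robot is clear of everything.

```bash
python3 -c "
from plant import *
print(sign_off())"
```

```text
the job is handed in; nothing more can be done
None
```

The job is handed in: the pointer stands centred between the fork's prongs, the hood is back at its stop over the wheel, the wheel never read above 6.4 N at the checks, and the cup and bystanders are unmoved, at about 31 s of the 58 s limit.

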